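# Make up two gel-casting kits

### The job

Make up the two gel-casting kits from the stock on the bench. The long tray gets the wide comb, lying flat in its long compartment, and the tall bottle and the round spirit level, standing upright one in each of its two small compartments; the short tray gets the narrow comb, lying flat in one compartment, and the squat jar, upright in the other. Everything must sit fully down on the tray floor, and the double-sided comb is not needed: leave it where it lies.

Things in the scene. Friction and masses are not known exactly. Their poses are not given: they have to be found in the camera images.
- long_tray: Long blue kit tray, fixed, 160 (x) by 140 (y) mm; rim, walls and dividers 12 mm high, 4 thick; floor 3 thick. Origin: centre of its underside, z up. Its +y side is one undivided compartment, 152 by 64, centred at y = +34; its -y side is two small ones, each 74 (x) by 64 (y), centred at x = +39 and -39, y = -34.
- short_tray: Short blue kit tray, fixed, 112 (x) by 140 (y) mm; rim, walls and divider 12 mm high, 4 thick; floor 3 thick. Origin: centre of its underside, z up. Two equal compartments, each 104 (x) by 64 (y), centred at y = +34 and y = -34.
- wide_comb: Wide gel comb of white plastic, lying flat: 100 mm long with ten teeth; spine bar 14 wide, 24 high; flat teeth 5 thick reach 26 out from one long side at its foot. Origin: centre of the spine's underside (teeth run from y = 7 to 33). x along the spine, y towards the teeth, z up. Pick it across the spine, above the teeth. 28 to 56 g (sizes in mm).
- narrow_comb: Narrow gel comb of white plastic, lying flat: 60 mm long with five teeth; spine bar 14 wide, 24 high; flat teeth 5 thick reach 26 out from one long side at its foot. Origin: centre of the spine's underside (teeth run from y = 7 to 33). x along the spine, y towards the teeth, z up. Pick it across the spine, above the teeth. 28 to 56 g (sizes in mm).
- tall_bottle: Tall slim white plastic bottle with a narrower black screw cap (19 mm across), standing: 30 mm diameter up to 50 mm, a shoulder, 75 mm high overall. Origin: centre of its underside, z up along its axis. 31 to 63 g.
- squat_jar: Squat white plastic jar with a wide black lid, standing: 42 mm diameter up to 28 mm, lid 44 mm diameter from there to 42 mm. Origin: centre of its underside, z up along its axis. 49 to 98 g.
- round_level: Round spirit level: a plain aluminium disc with a green glass top, 36 mm diameter, 24 mm high, standing flat. Origin: centre of its underside, z up along its axis. 42 to 84 g.
- double_comb: Spare double-sided gel comb of white plastic, lying flat: 80 mm long, the same spine, but with six teeth on both sides (66 mm across in all). It belongs to neither kit and stays where it is. Origin: centre of its underside, x along the spine, z up.

How it is judged:
By the outcome, as a careful person would: the job done as asked, in the order asked, and still so for the second after the job is handed in, with the robot touching nothing.
It also fails if it takes over 138 s, if anything falls off the work surface, if the arm or the gripper's body presses on something with over 40 N, if the wrist force passes 120 N, or if a joint passes its speed limit or range.

### The arm

A 6-joint arm with a two-finger parallel gripper is mounted at the origin on the work surface. World frame = base frame: x ahead of the robot, y to its left, z up, the work surface at z = 0. Lengths are in m, angles in rad, forces in N, time in s.
With the tool pointing down it reaches from about 0.25 to 0.775 m from the base axis. Payload 4 kg.
Tool frame: the origin (TCP) lies at the very end of the fingers, on their centre line; the grasp point (between the pads) lies 19 mm behind it (robot.tcp_to_grasp is the distance from the TCP to the grasp point, in m); z points along the fingers, y is the line along which they close (so a half turn about z gives the same grasp; the last joint's range is limited). The gripper opens to 94 mm and grips with 3 to 60 N. Pads are 16 mm wide; open, the fingers measure 119 mm over their backs; the gripper's body (75 mm by 177 mm) begins 78 mm behind the grasp point.
Start: joints at [-1.311, 0.087, 1.371, -0, 1.684, -0.103], TCP at [0.195, -0.514, 0.206] pointing down, gripper open.
Joint ranges: [-3.1, 3.1], [-0.76, 2.03], [0.27, 2.55], [-1.08, 4.22], [0.17, 2.65], [-2.57, 2.57]. Speed limits (rad/s): [2.79, 2.79, 3.14, 3.14, 3.14, 3.14].

### API

Orientations are given as [roll, pitch, yaw] about the fixed x, y, z axes, in that order (R = Rz(yaw) Ry(pitch) Rx(roll)).
In Python, from bench import robot gives the robot as it stands.
- The arm moves only by the tool nudge_tcp, called after "Request:" as a command line: name --argument value ..., lists and objects as JSON in quotes. Schema: {"type":"object","properties":{"deltas":{"type":"object","properties":{"offsets":{"type":"array","items":{"type":"array","items":{"type":"number"},"minItems":5,"maxItems":5},"minItems":1,"maxItems":20}},"additionalProperties":false,"required":["offsets"]},"only":{"type":"string"},"quiet":{"type":"boolean"},"lines":{"type":"string"}},"required":["deltas"],"additionalProperties":false}. deltas is an object whose key "offsets" holds a list of rows, 1 to 20 of them, each of 5 numbers: the finger opening in m, then dx, dy, dz in units of 25 mm, then a turn about the tool's z in rad; each row shifts and turns the commanded pose from where the row before left it, along the tool's axes as they then stand; what a row does not reach is not made up. A row lasts 1/12 s, in which the tool goes at most 0.0417 m and 0.125 rad, less where a joint would pass 70% of its speed; a pose out of reach is approached as far as the arm can. The fingers move at their own pace and stop on an object; the grip force is fixed at half the most. Time passes only in rows, so rows that do not move let the fingers close. The tool returns the time, the measured TCP pose, the force, the opening and the grip force at its end. only (a regular expression) keeps the lines of the reply that match it, lines (a string "A,B") keeps lines A to B, and quiet returns only ok. Input that does not fit is refused with a message, and nothing moves.
- robot.get_obs(): the state, without advancing time (a new reading comes with each control period).
- robot.snapshot(name): name is "scene" or "top" or "wrist"; returns a dict with "color" (480x640x3 uint8, blue, green, red), "fx", "fy", "cx", "cy" (pixels), "extrinsics" (4x4, takes a point from world to camera coordinates). Camera axes: x right, y down, z forward; pixel columns grow to the right and rows downward; lengths in m; the calibration is good to about 2 mm. A picture is of the moment at which its call begins. There is no depth.
- robot.close_job(): hands the job in; it is judged then, once.
The state is a dict: "time": time; "joint_positions": joint angles; "qvel": joint speeds; "joint_torque": joint torques, N m; "tool_pos": TCP position; "ee_rot": TCP orientation; "wrist_force": force on the tool from outside, world axes, zero at the start; "wrist_torque": the same for the moment, N m; "width": finger opening in m; "finger_force": force on a finger pad.
Only numpy, scipy, OpenCV 4.12 (cv2) and the standard library are available. Lean on these libraries where they do the work, as an engineer would, in place of code of your own. Each camera call takes 0.05 s, during which the arm holds its last target. There are 200 camera calls.

## Working session

There is one attempt and no reset: what is moved stays moved. The work goes in short steps, Python scripts to look and compute and a tool call to move; the robot and the scene stay as the last step left them, time stands still between calls to the robot, and variables do not carry over. Pictures are saved under pics/ and viewed, at most 14 in all, crops included, and the job is handed in when it is done.

```bash
ls; mkdir -p pics; python3 - <<'E'
from bench import robot
import cv2,numpy as np
for n in ("scene","top"):
    s=robot.snapshot(n); cv2.imwrite(f"pics/{n}0.png",s["color"]); print(n,s["fx"],s["fy"],s["cx"],s["cy"]); print(np.round(s["extrinsics"],4).tolist())
o=robot.get_obs(); print({k:np.round(v,3).tolist() for k,v in o.items()})
E
```

```text
bench.py
pics
scene 503.0910419869324 503.0910419869324 312.44259009092406 236.84043856118282
[[-0.8801, 0.4748, 0.0035, 0.5076], [0.3839, 0.7158, -0.5833, -0.1885], [-0.2795, -0.512, -0.8123, 0.9746], [0.0, 0.0, 0.0, 1.0]]
top 532.2554642047078 532.2554642047078 316.9210387639103 236.83347998286465
[[-0.0336, -0.9994, -0.0031, 0.0045], [-0.9794, 0.0336, -0.1993, 0.5525], [0.1993, -0.0036, -0.9799, 0.7844], [0.0, 0.0, 0.0, 1.0]]
{'time': 0.1, 'joint_positions': [-1.311, 0.088, 1.372, 0.0, 1.684, -0.103], 'qvel': [-0.0, -0.0, -0.003, 0.001, 0.0, 0.001], 'joint_torque': [0.001, -34.125, -30.33, 0.072, 0.03, -0.0], 'tool_pos': [0.195, -0.514, 0.204], 'ee_rot': [-3.14, -0.0, 0.363], 'wrist_force': [-0.55, 0.708, -0.802], 'wrist_torque': [0.024, -0.027, 0.007], 'finger_force': 0.0, 'width': 0.094}
```

View pics/top0.png

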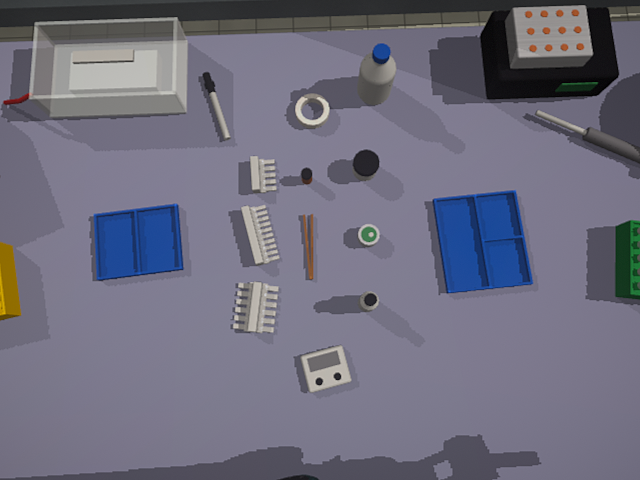

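View pics/scene0.png

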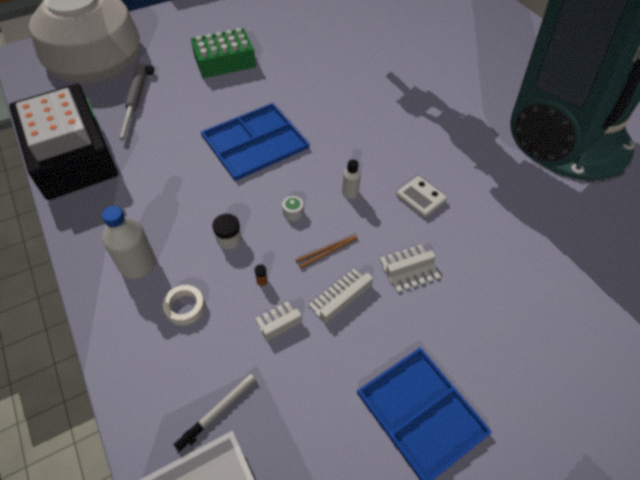

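The top view shows the short tray at (138,242), the long tray at (482,242), narrow comb at (263,174), wide comb at (260,235), double comb at (256,307), jar at (366,163), level at (369,235) and bottle at (370,300). Next, enlarged crops.

```bash
python3 - <<'E'
import cv2,numpy as np
t=cv2.imread("pics/top0.png"); s=cv2.imread("pics/scene0.png")
def crop(im,x,y,w,h,k,step):
    c=cv2.resize(im[y:y+h,x:x+w],None,fx=k,fy=k,interpolation=cv2.INTER_CUBIC)
    for u in range((x+step-1)//step*step,x+w,step):
        cv2.line(c,((u-x)*k,0),((u-x)*k,6),(0,0,255),1); cv2.putText(c,str(u),((u-x)*k+2,14),0,.38,(0,0,255),1)
    for v in range((y+step-1)//step*step,y+h,step):
        cv2.line(c,(0,(v-y)*k),(6,(v-y)*k),(0,0,255),1); cv2.putText(c,str(v),(0,(v-y)*k+12),0,.38,(0,0,255),1)
    return c
cv2.imwrite("pics/c1.png",crop(t,230,145,160,130,5-1,10))
cv2.imwrite("pics/c1.png",np.hstack([crop(t,235,145,60,120,5,10),crop(t,345,140,60,120,5,10)]))
cv2.imwrite("pics/c2.png",np.hstack([crop(t,88,185,104,115,3,10),crop(t,430,185,106,115,3,10)]))
cv2.imwrite("pics/c3.png",crop(s,205,155,195,185,4-1,10))
E
```

```text
(no output)
```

View pics/c1.png

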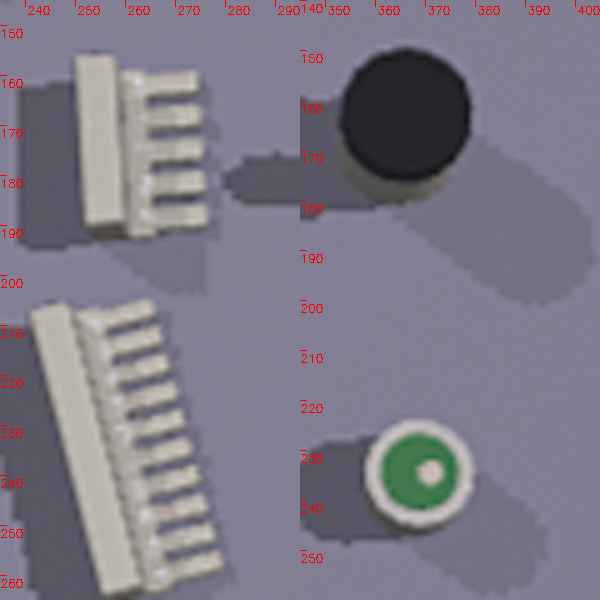

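View pics/c2.png

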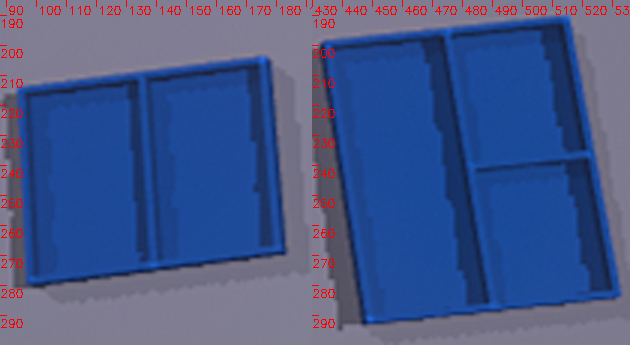

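View pics/c3.png

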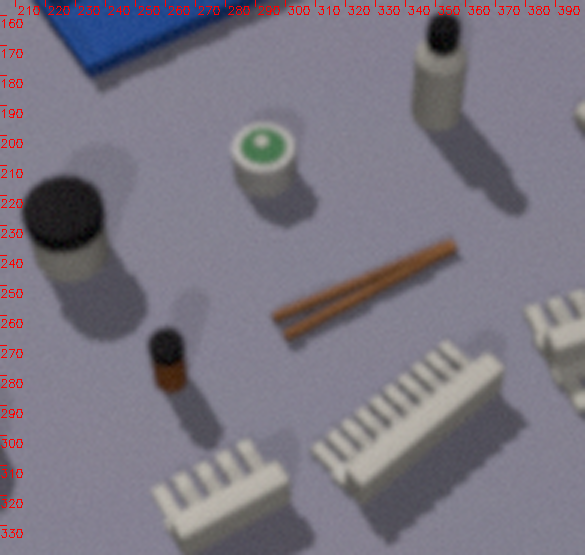

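Read: spine corners of both combs, lid/level centres, and tray rim corners (e.g. wide comb top view (241,208),(248,206),(263,262),(256,264)). Triangulating these.

```bash
cat > h.py <<'E'
import numpy as np,cv2
K={"scene":(503.091,312.4426,236.8404),"top":(532.2555,316.921,236.8335)}
E={"scene":[[-0.8801,0.4748,0.0035,0.5076],[0.3839,0.7158,-0.5833,-0.1885],[-0.2795,-0.512,-0.8123,0.9746]],
"top":[[-0.0336,-0.9994,-0.0031,0.0045],[-0.9794,0.0336,-0.1993,0.5525],[0.1993,-0.0036,-0.9799,0.7844]]}
def KE(n):
    f,cx,cy=K[n]; return np.array([[f,0,cx],[0,f,cy],[0,0,1]]),np.array(E[n])
def tri(s,t):
    P=[a@b for a,b in (KE("scene"),KE("top"))]
    X=cv2.triangulatePoints(P[0],P[1],np.array(s,float).T,np.array(t,float).T); return (X[:3]/X[3]).T
def plane(n,uv,z):
    k,e=KE(n); R,t=e[:,:3],e[:,3]; c=-R.T@t
    d=(R.T@np.linalg.inv(k)@np.c_[np.atleast_2d(uv),np.ones(len(np.atleast_2d(uv)))].T).T
    return c+d*((z-c[2])/d[:,2])[:,None]
E
python3 - <<'E'
from h import *
np.set_printoptions(precision=4,suppress=True)
wt=[(255.8,264.2),(263,262.2),(248.4,205.6),(241.2,208.2)]; ws=[(372.3,278.3),(367.3,273),(320,311),(324.3,316.7)]
nt=[(252.2,189.6),(259.8,189.4),(258,155.8),(250.4,156)]; ns=[(301.3,315.7),(298.3,309.3),(262.3,328.3),(265.7,334.3)]
for n,t,s in(("wide",wt,ws),("narrow",nt,ns)):
    print(n,tri(s,t)); p=plane("top",t,.024); print(p[:,:2],p.mean(0)); v=(p[2]+p[3]-p[0]-p[1])/2; print("len",np.linalg.norm(v[:2]),"ang",np.arctan2(v[1],v[0]))
print("level,jar,bottle",tri([(292.7,204.3),(226,222.5),(353,162.5)],[(368.8,234.4),(366,162.8),(370.3,299.5)]))
print(plane("top",[(368.8,234.4)],.024),plane("top",[(366,162.8)],.042),plane("top",[(370.3,299.5)],.075))
for n,t in(("short",[(94.7,215),(177.3,204.3),(183,269),(98,280)]),("long",[(433.3,199.3),(515.7,191),(532.3,283.3),(448,293)])):
    p=plane("top",t,.012)[:,:2]; print(n,p.mean(0)); v=p[0]-p[3]+p[1]-p[2]; w=p[0]-p[1]+p[3]-p[2]
    print([np.linalg.norm(p[i]-p[i-1]) for i in range(4)],"x-ang",np.arctan2(v[1],v[0]),"y-ang-90",np.arctan2(w[1],w[0])-np.pi/2)
E
```

```text
wide [[0.5186 0.0869 0.0154]
 [0.521  0.0753 0.0163]
 [0.6173 0.0983 0.0174]
 [0.6147 0.1098 0.0157]]
[[0.5169 0.0862]
 [0.5198 0.0745]
 [0.6155 0.0975]
 [0.6115 0.1094]] [0.5659 0.0919 0.024 ]
len 0.09793737938979447 ang 0.2377416005646091
narrow [[0.6449 0.0918 0.0169]
 [0.6445 0.0796 0.0163]
 [0.7041 0.082  0.0162]
 [0.7037 0.0944 0.0187]]
[[0.6429 0.0909]
 [0.6428 0.0782]
 [0.702  0.0805]
 [0.7021 0.0934]] [0.6725 0.0858 0.024 ]
len 0.05924674355309368 ang 0.04059208881320894
level,jar,bottle [[ 0.561  -0.1001  0.0181]
 [ 0.6787 -0.1003  0.0392]
 [ 0.4501 -0.0919  0.0721]]
[[ 0.5599 -0.0995  0.024 ]] [[ 0.677  -0.0995  0.042 ]] [[ 0.4495 -0.0912  0.075 ]]
short [0.5632 0.2823]
[np.float64(0.11047174853977278), np.float64(0.13898178783813409), np.float64(0.11089477700508756), np.float64(0.13951868118255203)] x-ang 0.100709081550704 y-ang-90 0.09794861535761434
long [ 0.5451 -0.2881]
[np.float64(0.15864481502104455), np.float64(0.14048326934193256), np.float64(0.15712282096904598), np.float64(0.13904255025378104)] x-ang 0.06922993140325744 y-ang-90 0.07450630574041361
```

Units first: shifts go in units of 25 mm. So 0.028 m is 1.12, -0.0279 m is -1.116.

```bash
cat > d.py <<'E'
import sys,numpy as np
from bench import robot
x,y,z,w=map(float,sys.argv[1:5]); o=robot.get_obs(); p=o["tool_pos"]; yaw=o["ee_rot"][2]
d=np.array([x,y])-p[:2]; t=-((w-yaw+np.pi)%(2*np.pi)-np.pi)
print("at",np.round(p,4),"yaw",round(yaw,4),"| turn",round(t,4),"then dx",round(d@[np.cos(w),np.sin(w)],4),"dy",round(d@[np.sin(w),-np.cos(w)],4),"dz",round(p[2]-z,4),"| norm",round(np.linalg.norm(np.r_[d,z-p[2]]),4))
E
```

Request:
nudge_tcp --deltas '{"offsets":[[0.094,0,0,0,0.125],[0.06,1.12,-1.116,0,0],[0.06,1.12,-1.116,0,0],[0.06,1.12,-1.116,0,0],[0.06,1.12,-1.116,0,0],[0.06,1.12,-1.116,0,0],[0.06,1.12,-1.116,0,0],[0.06,1.12,-1.116,0,0],[0.06,1.12,-1.116,0,0],[0.06,1.12,-1.116,0,0],[0.06,1.12,-1.116,0,0],[0.06,1.12,-1.116,0,0],[0.06,1.12,-1.116,0,0],[0.06,1.12,-1.116,0,0],[0.06,1.12,-1.116,0,0],[0.06,1.12,-1.116,0,0],[0.06,1.12,-1.116,0,0],[0.06,1.12,-1.116,0,0],[0.06,1.12,-1.116,0,0],[0.06,0,0,0,0]]}'

```text
time: 1.77
tool_pos: [0.5683, 0.0984, 0.2031]
ee_rot: [-3.138, 0.001, 0.244]
wrist_force: [-0.2, -0.3, -0.9]
width: 0.0598
finger_force: 0.0
```

```bash
python3 d.py .566 .092 .2 .238
python3 - <<'E'
from bench import robot
import cv2,numpy as np
s=robot.snapshot("wrist"); cv2.imwrite("pics/w1.png",s["color"]); print(s["fx"],s["cx"],s["cy"],np.round(s["extrinsics"],4).tolist())
E
```

```text
at [0.5683 0.0984 0.2031] yaw 0.2445 | turn 0.0065 then dx -0.0037 dy 0.0056 dz 0.0031 | norm 0.0075
334.8815796604677 321.26680564263785 234.5509738877353 [[0.2424, -0.9702, -0.0026, -0.042], [-0.9409, -0.2357, 0.2432, 0.5326], [-0.2365, -0.0565, -0.97, 0.5277], [0.0, 0.0, 0.0, 1.0]]
```

View pics/w1.png

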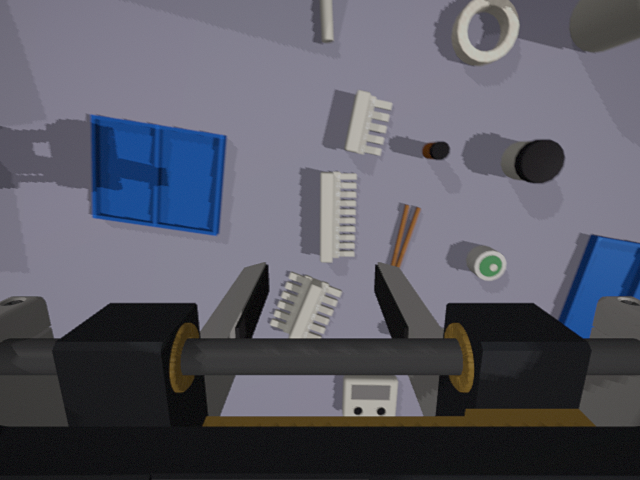

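The wrist view shows wide spine top centre ≈(327,216.5), narrow ≈(356.7,122.5), jar lid (540,160), level (489,264.5), short-tray corners (91,115),(226,134),(218,235),(92,216).

```bash
python3 - <<'E'
import h; from h import *
np.set_printoptions(precision=4,suppress=True)
K["w"]=(334.8816,321.2668,234.551); E["w"]=[[0.2424,-0.9702,-0.0026,-0.042],[-0.9409,-0.2357,0.2432,0.5326],[-0.2365,-0.0565,-0.97,0.5277]]
wp=[(327,216.5),(356.7,122.5),(489,264.5),(540,160),(158.5,126),(155,225.5)]
for p,z in zip(wp,[.024,.024,.024,.042,.012,.012]): print(plane("w",[p],z))
c=plane("w",[(91,115),(226,134),(218,235),(92,216)],.012); print("short",c.mean(0),[np.linalg.norm(c[i]-c[i-1]) for i in range(4)])
P=[a@b for a,b in (KE("w"),KE("top"))]
tp=np.array([(252.1,235.05),(255.1,172.7),(368.8,234.4),(366,162.8)])
X=cv2.triangulatePoints(P[0],P[1],np.array(wp[:4]).T,tp.T); print((X[:3]/X[3]).T)
E
```

```text
[[0.5699 0.0926 0.024 ]]
[[0.6715 0.0873 0.024 ]]
[[ 0.5609 -0.098   0.024 ]]
[[ 0.6796 -0.0969  0.042 ]]
[[0.6187 0.2883 0.012 ]]
[[0.5103 0.2784 0.012 ]]
short [0.5653 0.283  0.012 ] [np.float64(0.10894407810205807), np.float64(0.14154301348146084), np.float64(0.11176191590990946), np.float64(0.1420727787436171)]
[[ 0.5677  0.0928  0.0138]
 [ 0.6723  0.0863  0.0229]
 [ 0.5604 -0.0998  0.0211]
 [ 0.6795 -0.1003  0.036 ]]
```

Converted, 0.009 m is 0.36, 0.0058 m is 0.232.

Request:
nudge_tcp --deltas '{"offsets":[[0.045,-0.12,0.232,1.2,0.006],[0.045,0,0,1.4,0],[0.045,0,0,1.4,0],[0.045,0,0,1.4,0],[0.045,0,0,1.2,0],[0.045,0,0,0.8,0],[0.045,0,0,0.36,0],[0.045,0,0,0,0],[0.045,0,0,0,0]]}'

```text
time: 2.57
tool_pos: [0.5653, 0.0854, 0.0121]
ee_rot: [3.141, -0.0, 0.231]
wrist_force: [-0.2, 0.3, 0.2]
width: 0.045
finger_force: 0.0
```

```bash
python3 d.py .567 .092 .009 .238
```

```text
at [0.5653 0.0854 0.0121] yaw 0.2309 | turn -0.0071 then dx 0.0032 dy -0.006 dz 0.0031 | norm 0.0075
```

Converted, -0.006 m is -0.24, 0.003 m is 0.12.

Request:
nudge_tcp --deltas '{"offsets":[[0.045,0.08,-0.24,0.12,-0.006],[0.045,0,0,0,0],[0.0,0,0,0,0],[0.0,0,0,0,0],[0.0,0,0,0,0],[0.0,0,0,0,0],[0.0,0,0,0,0],[0.0,0,0,0,0],[0.0,0,0,0,0],[0,0,0,0,0]]}'

```text
time: 3.4
tool_pos: [0.5658, 0.0925, 0.0086]
ee_rot: [3.141, -0.0, 0.238]
wrist_force: [-0.5, 0.3, 1.7]
width: 0.0132
finger_force: 30.0
```

```bash
python3 d.py .567 .092 .009 .238
python3 - <<'E'
from bench import robot
import cv2
cv2.imwrite("pics/w2.png",robot.snapshot("wrist")["color"])
E
```

```text
at [0.5658 0.0925 0.0086] yaw 0.2378 | turn -0.0002 then dx 0.001 dy 0.0008 dz -0.0004 | norm 0.0014
```

View pics/w2.png

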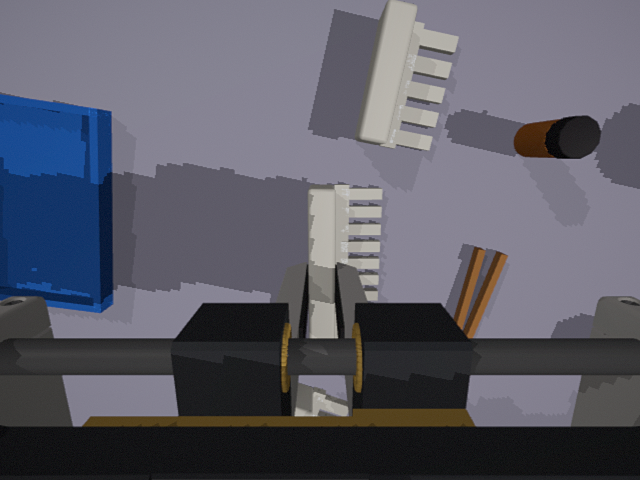

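Comb gripped (opening 13.2 mm, spine central between the pads). Lift, turn and carry.

Request:
nudge_tcp --deltas '{"offsets":[[0,0,0,-0.8,0],[0,0,0,-1.2,0.083],[0,0,0,-1.2,0.083],[0,0,0,-1.2,0],[0,-0.212,1.496,0,0],[0,-0.212,1.496,0,0],[0,-0.212,1.496,0,0],[0,-0.212,1.496,0,0],[0,-0.212,1.496,0,0],[0,-0.212,1.496,0,0],[0,-0.212,1.496,0,0],[0,-0.212,1.496,0,0],[0,-0.212,1.496,0,0],[0,0,0,0,0],[0,0,0,0,0],[0,0,0,0,0]]}'

```text
time: 4.78
tool_pos: [0.542, -0.2463, 0.118]
ee_rot: [-3.14, 0.001, 0.071]
wrist_force: [1.0, 0.4, -0.2]
width: 0.014
finger_force: 30.0
```

```bash
python3 d.py .5422 -.2471 .0125 .072
python3 - <<'E'
from bench import robot
import cv2,numpy as np
s=robot.snapshot("wrist"); cv2.imwrite("pics/w3.png",s["color"]); print(s["fx"],s["cx"],s["cy"],np.round(s["extrinsics"],4).tolist())
E
```

```text
at [ 0.542  -0.2463  0.118 ] yaw 0.0712 | turn -0.0008 then dx 0.0001 dy 0.0008 dz 0.1055 | norm 0.1055
334.8815796604677 321.26680564263785 234.5509738877353 [[0.0715, -0.9974, -0.0004, -0.2847], [-0.9677, -0.0695, 0.2424, 0.503], [-0.2418, -0.0169, -0.9702, 0.432], [0.0, 0.0, 0.0, 1.0]]
```

View pics/w3.png

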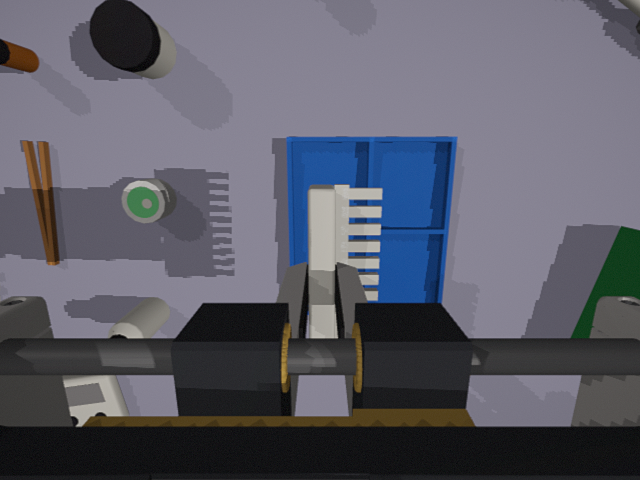

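Tray rim: far corners (288,137) and (456,137), cross divider at (447,231); the comb hangs square over the long compartment.

```bash
python3 - <<'E'
from h import *
np.set_printoptions(precision=4,suppress=True)
K["w"]=(334.8816,321.2668,234.551); E["w"]=[[0.0715,-0.9974,-0.0004,-0.2847],[-0.9677,-0.0695,0.2424,0.503],[-0.2418,-0.0169,-0.9702,0.432]]
p=plane("w",[(288,137),(456,137),(371.5,139),(447,231)],.012); print(p)
c=np.array([.5451,-.2881]);a=.072;R=np.array([[np.cos(a),-np.sin(a)],[np.sin(a),np.cos(a)]])
print((p[:,:2]-c)@R)
print("level",plane("w",[(145,202)],.024))
E
```

```text
[[ 0.6206 -0.2136  0.012 ]
 [ 0.6304 -0.3507  0.012 ]
 [ 0.6239 -0.2819  0.012 ]
 [ 0.5516 -0.3562  0.012 ]]
[[ 0.0807  0.0688]
 [ 0.0806 -0.0686]
 [ 0.0791  0.0005]
 [ 0.0016 -0.0684]]
level [[ 0.5606 -0.1002  0.024 ]]
```

Converted, 0.03 m is 1.2, 0.025 m is 1.

Request:
nudge_tcp --deltas '{"offsets":[[0,0,0.04,1.2,0],[0,0,0,1.2,0],[0,0,0,1,0],[0,0,0,0.52,0],[0,0,0,0.2,0],[0,0,0,0,0],[0,0,0,0,0],[0,0,0,0,0]]}'

```text
time: 5.5
tool_pos: [0.5439, -0.2481, 0.0178]
ee_rot: [3.139, -0.003, 0.072]
wrist_force: [-0.3, -0.4, 0.5]
width: 0.0136
finger_force: 30.0
```

```bash
python3 d.py .5422 -.2471 .0116 .072
```

```text
at [ 0.5439 -0.2481  0.0178] yaw 0.0723 | turn 0.0003 then dx -0.0016 dy -0.0011 dz 0.0062 | norm 0.0065
```

Converted, 0.004 m is 0.16, 0.0025 m is 0.1.

Request:
nudge_tcp --deltas '{"offsets":[[0,0,0,0.16,0],[0,0,0,0.1,0],[0,0,0,0,0],[0,0,0,0,0]]}'

```text
time: 5.83
tool_pos: [0.5437, -0.2484, 0.0114]
ee_rot: [3.139, -0.003, 0.072]
wrist_force: [-0.5, 0.1, 5.1]
width: 0.014
finger_force: 30.0
```

```bash
python3 d.py .5422 -.2471 .0116 .072
```

```text
at [ 0.5437 -0.2484  0.0114] yaw 0.0717 | turn -0.0003 then dx -0.0014 dy -0.0014 dz -0.0002 | norm 0.002
```

Request:
nudge_tcp --deltas '{"offsets":[[0.02,0,0,0,0],[0.02,0,0,0,0],[0.02,0,0,0,0],[0.02,0,0,-0.6,0],[0.02,0,0,-1.2,0],[0.06,0,0,-1.4,0],[0.06,0,0,-1.4,0],[0.06,-0.66,-1.308,0,0],[0.06,-0.66,-1.308,0,0],[0.06,-0.66,-1.308,0,0],[0.06,-0.66,-1.308,0,0],[0.06,-0.66,-1.308,0,0],[0.06,0,0,0,0],[0.06,0,0,0,0],[0.06,0,0,0,0]]}'

```text
time: 7.08
tool_pos: [0.4487, -0.0909, 0.1241]
ee_rot: [3.141, -0.001, 0.072]
wrist_force: [0.0, -0.2, 0.7]
width: 0.0598
finger_force: 0.0
```

```bash
python3 d.py .4497 -.0915 .02 .072
python3 - <<'E'
from bench import robot
import cv2,numpy as np
t=robot.snapshot("top")["color"]; s=robot.snapshot("scene")["color"]
c=cv2.resize(t[185:305,340:540],None,fx=3,fy=3,interpolation=2); c2=cv2.resize(s[95:215,195:375],None,fx=3,fy=3,interpolation=2)[:240]
cv2.imwrite("pics/c4.png",np.vstack([c,np.pad(c2,((0,0),(0,60),(0,0)))]))
E
```

```text
at [ 0.4487 -0.0909  0.1241] yaw 0.0721 | turn 0.0001 then dx 0.0009 dy 0.0007 dz 0.1041 | norm 0.1041
```

View pics/c4.png

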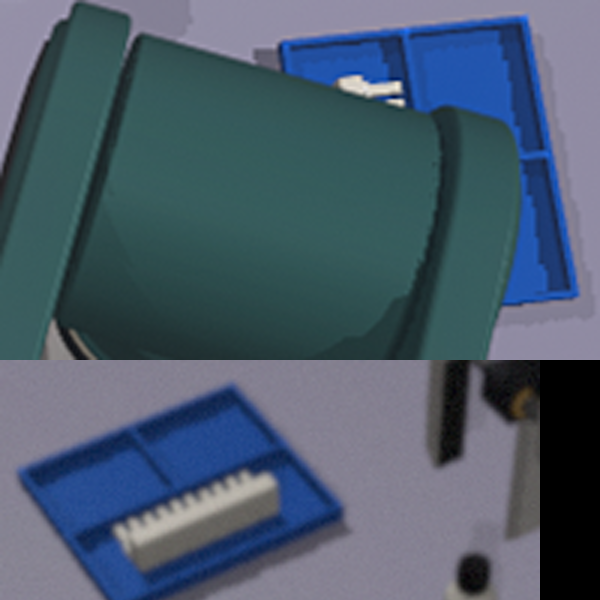

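The comb lies flat within the long compartment, clear of the divider. Now the bottle.

Converted, 0.03 m is 1.2, 0.025 m is 1.

Request:
nudge_tcp --deltas '{"offsets":[[0.06,0,0,1.2,0],[0.06,0,0,1.2,0],[0.06,0,0,1,0],[0.06,0,0,0.48,0],[0.06,0,0,0.2,0],[0.06,0,0,0,0],[0,0,0,0,0],[0,0,0,0,0],[0,0,0,0,0],[0,0,0,0,0],[0,0,0,0,0],[0,0,0,0,0],[0,0,0,0,0]]}'

```text
time: 8.27
tool_pos: [0.449, -0.0907, 0.0228]
ee_rot: [3.141, -0.002, 0.072]
wrist_force: [0.2, -1.4, 3.7]
width: 0.0293
finger_force: 30.0
```

```bash
python3 d.py .4497 -.0915 .02 .072
```

```text
at [ 0.449  -0.0907  0.0228] yaw 0.0719 | turn -0.0001 then dx 0.0007 dy 0.0008 dz 0.0028 | norm 0.003
```

Converted, 0.034 m is 1.36, 0.0061 m is 0.244.

Request:
nudge_tcp --deltas '{"offsets":[[0,0,0,-0.8,0],[0,0,0,-1,0],[0,0,0,-1,0],[0,0.244,1.36,0,0],[0,0.244,1.36,0,0],[0,0.244,1.36,0,0],[0,0.244,1.36,0,0],[0,0.244,1.36,0,0],[0,0.244,1.36,0,0],[0,0.244,1.36,0,0],[0,0,0,0,0],[0,0,0,0,0],[0,0,0,1,0],[0,0,0,0.8,0],[0,0,0,0.4,0],[0,0,0,0.2,0],[0,0,0,0,0],[0,0,0,0,0]]}'

```text
time: 9.77
tool_pos: [0.5084, -0.3244, 0.0328]
ee_rot: [3.141, -0.001, 0.073]
wrist_force: [0.6, -0.1, -0.9]
width: 0.0293
finger_force: 30.0
```

```bash
python3 d.py .5086 -.3248 .0258 .072
```

```text
at [ 0.5084 -0.3244  0.0328] yaw 0.0726 | turn 0.0006 then dx 0.0002 dy 0.0004 dz 0.007 | norm 0.007
```

Converted, 0.004 m is 0.16, 0.003 m is 0.12.

Request:
nudge_tcp --deltas '{"offsets":[[0,0,0,0.16,0],[0,0,0,0.12,0],[0,0,0,0,0],[0,0,0,0,0]]}'

```text
time: 10.1
tool_pos: [0.5087, -0.3253, 0.0259]
ee_rot: [3.14, -0.002, 0.072]
wrist_force: [0.2, -0.4, 1.2]
width: 0.0295
finger_force: 30.0
```

```bash
python3 d.py .5086 -.3248 .0258 .072
```

```text
at [ 0.5087 -0.3253  0.0259] yaw 0.0717 | turn -0.0003 then dx -0.0 dy -0.0005 dz 0.0001 | norm 0.0005
```

Request:
nudge_tcp --deltas '{"offsets":[[0,0,0,0.04,0],[0,0,0,0,0],[0.042,0,0,0,0],[0.042,0,0,0,0],[0.042,0,0,0,0],[0.042,0,0,-0.6,0],[0.042,0,0,-1,0],[0.042,0,0,-1,0],[0.042,0,0,-1.2,0],[0.064,0,0,0,-0.12],[0.064,0,0,0,-0.12],[0.064,0,0,0,-0.12],[0.064,0,0,0,-0.12],[0.064,0,0,0,-0.12],[0.064,0,0,0,-0.12],[0.064,0,0,0,-0.12],[0.064,0,0,0,-0.12],[0.064,0,0,0,-0.12],[0.064,0,0,0,-0.12],[0.064,0,0,0,-0.12]]}'

```text
time: 11.77
tool_pos: [0.5077, -0.3246, 0.1183]
ee_rot: [-3.141, -0.0, 1.398]
wrist_force: [0.2, -0.2, 0.6]
width: 0.0641
finger_force: 0.0
```

Request:
nudge_tcp --deltas '{"offsets":[[0.064,0,0,0,-0.12],[0.064,0,0,0,-0.12],[0.064,0,0,0,-0.01],[0.064,1.476,0.452,0,0],[0.064,1.476,0.452,0,0],[0.064,1.476,0.452,0,0],[0.064,1.476,0.452,0,0],[0.064,1.476,0.452,0,0],[0.064,1.476,0.452,0,0],[0.064,0,0,0,0],[0.064,0,0,0,0],[0.064,0,0,0,0]]}'

```text
time: 12.77
tool_pos: [0.5598, -0.0993, 0.1187]
ee_rot: [-3.141, 0.001, 1.641]
wrist_force: [-0.1, -0.5, 0.5]
width: 0.0639
finger_force: 0.0
```

```bash
python3 d.py .5605 -.0997 .009 1.642
```

```text
at [ 0.5598 -0.0993  0.1187] yaw 1.6409 | turn -0.0011 then dx -0.0004 dy 0.0007 dz 0.1097 | norm 0.1097
```

Converted, 0.03 m is 1.2, 0.025 m is 1.

Request:
nudge_tcp --deltas '{"offsets":[[0.06,0,0,1.2,0],[0.06,0,0,1.2,0],[0.06,0,0,1,0],[0.06,0,0,0.64,0],[0.06,0,0,0.32,0],[0.06,0,0,0.08,0],[0.06,0,0,0,0],[0,0,0,0,0],[0,0,0,0,0],[0,0,0,0,0],[0,0,0,0,0],[0,0,0,0,0],[0,0,0,0,0]]}'

```text
time: 13.85
tool_pos: [0.5607, -0.0993, 0.0091]
ee_rot: [3.14, 0.001, 1.642]
wrist_force: [0.7, 0.9, 3.9]
width: 0.0351
finger_force: 30.0
```

```bash
python3 d.py .5605 -.0997 .009 1.642
```

```text
at [ 0.5607 -0.0993  0.0091] yaw 1.6419 | turn -0.0001 then dx -0.0003 dy -0.0003 dz 0.0001 | norm 0.0005
```

Converted, -0.0369 m is -1.476, 0.0017 m is 0.068.

Request:
nudge_tcp --deltas '{"offsets":[[0,0,0,-0.8,0],[0,0,0,-0.8,0],[0,0,0,-0.8,0],[0,-1.476,0.068,0,0],[0,-1.476,0.068,0,0],[0,-1.476,0.068,0,0],[0,-1.476,0.068,0,0],[0,-1.476,0.068,0,0],[0,-1.476,0.068,0,0],[0,0,0,0,0],[0,0,0,0,0],[0,0,0,1,0],[0,0,0,0.6,0],[0,0,0,0.28,0],[0,0,0,0.12,0],[0,0,0,0,0],[0,0,0,0,0]]}'

```text
time: 15.27
tool_pos: [0.5864, -0.3188, 0.019]
ee_rot: [3.141, 0.001, 1.643]
wrist_force: [-0.7, 0.3, -0.4]
width: 0.0354
finger_force: 30.0
```

```bash
python3 d.py .5864 -.3192 .0121 1.642
```

```text
at [ 0.5864 -0.3188  0.019 ] yaw 1.6427 | turn 0.0007 then dx -0.0004 dy -0.0001 dz 0.0069 | norm 0.0069
```

Request:
nudge_tcp --deltas '{"offsets":[[0,0,0,0.16,0],[0,0,0,0.128,0],[0,0,0,0,0],[0,0,0,0,0]]}'

```text
time: 15.6
tool_pos: [0.5864, -0.3195, 0.0116]
ee_rot: [3.14, 0.001, 1.642]
wrist_force: [1.3, 0.7, 0.8]
width: 0.0351
finger_force: 30.0
```

```bash
python3 d.py .5864 -.3192 .0121 1.642
```

```text
at [ 0.5864 -0.3195  0.0116] yaw 1.6418 | turn -0.0002 then dx 0.0003 dy 0.0 dz -0.0005 | norm 0.0006
```

Converted, 0.001 m is 0.04, -0.035 m is -1.4.

Request:
nudge_tcp --deltas '{"offsets":[[0,0,0,0.04,0],[0,0,0,0,0],[0.044,0,0,0,0],[0.044,0,0,0,0],[0.044,0,0,-0.48,0],[0.044,0,0,-1,0],[0.044,0,0,-1.2,0],[0.044,0,0,-1.4,0],[0.044,0,0,0,0.123],[0.044,0,0,0,0.123],[0.044,0,0,0,0.123],[0.044,0,0,0,0.123],[0.044,0,0,0,0.123],[0.044,0,0,0,0.123],[0.044,0,0,0,0.123],[0.044,0,0,0,0.123],[0.044,0,0,0,0.123],[0.044,0,0,0,0.123],[0.044,0,0,0,0.123],[0.044,0,0,0,0.123]]}'

```text
time: 17.27
tool_pos: [0.5857, -0.3193, 0.1123]
ee_rot: [3.141, 0.0, 0.16]
wrist_force: [-0.7, 0.2, -0.4]
width: 0.0435
finger_force: 0.0
```

Request:
nudge_tcp --deltas '{"offsets":[[0.044,0,0,0,0.123],[0.044,0,0,0,0],[0.044,0,0,0,0]]}'

```text
time: 17.52
tool_pos: [0.5858, -0.3193, 0.1121]
ee_rot: [3.141, -0.0, 0.046]
wrist_force: [-0.2, 0.5, 0.4]
width: 0.044
finger_force: 0.0
```

```bash
python3 d.py .6722 .0862 .12 .041
```

```text
at [ 0.5858 -0.3193  0.1121] yaw 0.0458 | turn 0.0048 then dx 0.103 dy -0.4016 dz -0.0079 | norm 0.4147
```

Converted, -0.0365 m is -1.46, 0.0094 m is 0.376.

Request:
nudge_tcp --deltas '{"offsets":[[0.044,0.376,-1.46,0,0.005],[0.044,0.376,-1.46,0,0],[0.044,0.376,-1.46,0,0],[0.044,0.376,-1.46,0,0],[0.044,0.376,-1.46,0,0],[0.044,0.376,-1.46,0,0],[0.044,0.376,-1.46,0,0],[0.044,0.376,-1.46,0,0],[0.044,0.376,-1.46,0,0],[0.044,0.376,-1.46,0,0],[0.044,0.376,-1.46,0,0],[0.044,0,0,0,0],[0.044,0,0,0,0],[0.044,0,0,0,0]]}'

```text
time: 18.68
tool_pos: [0.6736, 0.0856, 0.1117]
ee_rot: [3.141, 0.0, 0.04]
wrist_force: [-0.1, -0.2, -0.7]
width: 0.0441
finger_force: 0.0
```

```bash
python3 d.py .6722 .0862 .009 .041
python3 - <<'E'
from bench import robot
import cv2,numpy as np
t=robot.snapshot("top")["color"]; s=robot.snapshot("scene")["color"]; w=robot.snapshot("wrist")["color"]
r=lambda i:cv2.resize(i,(400,300),interpolation=2)
cv2.imwrite("pics/c5.png",np.vstack([np.hstack([r(t[175:300,400:567]),r(s[80:200,190:350])]),np.hstack([r(w),r(t)])]))
E
```

```text
at [0.6736 0.0856 0.1117] yaw 0.0398 | turn -0.0012 then dx -0.0014 dy -0.0006 dz 0.1027 | norm 0.1027
```

View pics/c5.png

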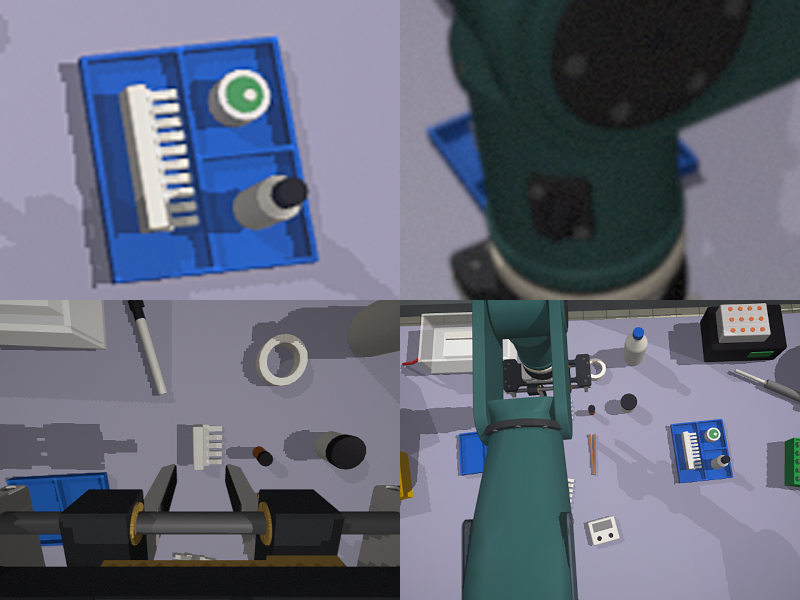

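All three items stand right in the long tray. Grasp the narrow comb.

Converted, 0.03 m is 1.2, 0.025 m is 1.

Request:
nudge_tcp --deltas '{"offsets":[[0.044,-0.04,-0.02,1.2,0],[0.044,0,0,1.2,0],[0.044,0,0,1,0],[0.044,0,0,0.48,0],[0.044,0,0,0.2,0],[0.044,0,0,0.04,0],[0.044,0,0,0,0],[0,0,0,0,0],[0,0,0,0,0],[0,0,0,0,0],[0,0,0,0,0],[0,0,0,0,0],[0,0,0,0,0]]}'

```text
time: 19.92
tool_pos: [0.6731, 0.0865, 0.0094]
ee_rot: [3.142, -0.001, 0.038]
wrist_force: [0.5, 0.6, 2.1]
width: 0.0141
finger_force: 30.0
```

```bash
python3 d.py .6722 .0862 .009 .041
```

```text
at [0.6731 0.0865 0.0094] yaw 0.0379 | turn -0.0031 then dx -0.0009 dy 0.0002 dz 0.0004 | norm 0.0011
```

Converted, -0.0353 m is -1.412, -0.02 m is -0.8.

Request:
nudge_tcp --deltas '{"offsets":[[0,0,0,-0.8,0],[0,0,0,-0.8,-0.061],[0,0,0,-0.8,0],[0,-0.512,-1.412,0,0],[0,-0.512,-1.412,0,0],[0,-0.512,-1.412,0,0],[0,-0.512,-1.412,0,0],[0,-0.512,-1.412,0,0],[0,-0.512,-1.412,0,0],[0,-0.512,-1.412,0,0],[0,0,0,0,0],[0,0,0,0,0],[0,0,0,0,0]]}'

```text
time: 21.0
tool_pos: [0.5592, 0.3232, 0.0686]
ee_rot: [3.141, -0.0, 0.099]
wrist_force: [0.1, 0.4, -1.3]
width: 0.0142
finger_force: 30.0
```

```bash
python3 d.py .5599 .3234 .0124 .099
python3 - <<'E'
from bench import robot
import cv2,numpy as np
s=robot.snapshot("wrist"); cv2.imwrite("pics/w4.png",s["color"]); print(np.round(s["extrinsics"][:3],4).tolist())
E
```

```text
at [0.5592 0.3232 0.0686] yaw 0.0994 | turn 0.0004 then dx 0.0007 dy -0.0002 dz 0.0562 | norm 0.0562
[[0.0995, -0.995, 0.0017, 0.2655], [-0.9655, -0.0962, 0.2419, 0.5787], [-0.2405, -0.0257, -0.9703, 0.3999]]
```

View pics/w4.png

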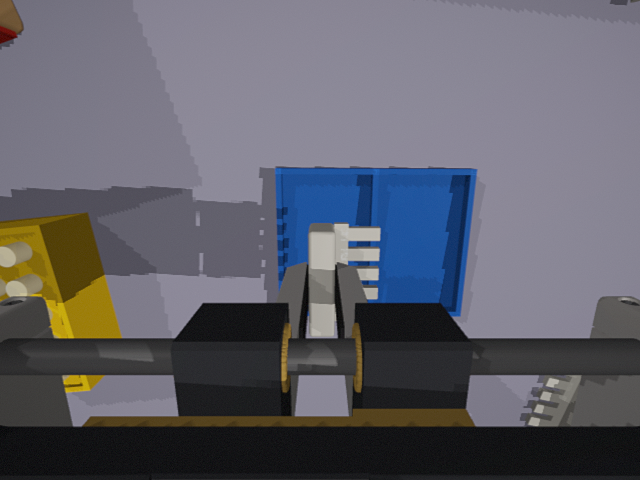

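Far rim corners at (276,168) and (476,169), divider end (373.5,170); near-right corner (460,316).

```bash
python3 - <<'E'
from h import *
np.set_printoptions(precision=4,suppress=True)
K["w"]=(334.8816,321.2668,234.551); E["w"]=[[0.0995,-0.995,0.0017,0.2655],[-0.9655,-0.0962,0.2419,0.5787],[-0.2405,-0.0257,-0.9703,0.3999]]
p=plane("w",[(276,168),(476,169),(373.5,170),(460,316)],.012)
c=np.array([.564,.2826]);a=.099;R=np.array([[np.cos(a),-np.sin(a)],[np.sin(a),np.cos(a)]])
print((p[:,:2]-c)@R)
E
```

```text
[[ 0.0575  0.0718]
 [ 0.0569 -0.0665]
 [ 0.0562  0.0044]
 [-0.0547 -0.0667]]
```

Request:
nudge_tcp --deltas '{"offsets":[[0,0,0,1,0],[0,0,0,0.6,0],[0,0,0,0.28,0],[0,0,0,0.08,0],[0,0,0,0,0],[0,0,0,0,0],[0,0,0,0,0]]}'

```text
time: 21.63
tool_pos: [0.5604, 0.3235, 0.0213]
ee_rot: [-3.141, -0.002, 0.098]
wrist_force: [-0.1, 0.3, 0.2]
width: 0.0139
finger_force: 30.0
```

```bash
python3 d.py .5599 .3234 .0124 .099
```

```text
at [0.5604 0.3235 0.0213] yaw 0.0983 | turn -0.0007 then dx -0.0005 dy 0.0001 dz 0.0089 | norm 0.0089
```

Converted, 0.004 m is 0.16, 0.003 m is 0.12.

Request:
nudge_tcp --deltas '{"offsets":[[0,0,-0.1,0.16,0],[0,0,0,0.12,0],[0,0,0,0.072,0],[0,0,0,0,0],[0,0,0,0,0]]}'

```text
time: 22.05
tool_pos: [0.5593, 0.3265, 0.0124]
ee_rot: [-3.141, -0.001, 0.099]
wrist_force: [-1.9, 0.2, 5.8]
width: 0.0138
finger_force: 30.0
```

```bash
python3 d.py .5599 .3254 .0124 .099
```

```text
at [0.5593 0.3265 0.0124] yaw 0.0992 | turn 0.0002 then dx 0.0005 dy 0.0011 dz -0.0 | norm 0.0012
```

Converted, -0.035 m is -1.4, -0.025 m is -1.

Request:
nudge_tcp --deltas '{"offsets":[[0.02,0,0,0,0],[0.02,0,0,0,0],[0.02,0,0,0,0],[0.02,0,0,-0.48,0],[0.02,0,0,-1,0],[0.04,0,0,-1.4,0],[0.07,0,0,-1.4,0],[0.07,0,0,0,-0.121],[0.07,0,0,0,-0.121],[0.07,0,0,0,-0.121],[0.07,0,0,0,-0.121],[0.07,0,0,0,-0.121],[0.07,0,0,0,-0.121],[0.07,0,0,0,-0.121],[0.07,0,0,0,-0.121],[0.07,0,0,0,-0.121],[0.07,0,0,0,-0.121],[0.07,0,0,0,-0.121],[0.07,0,0,0,-0.121],[0.07,0,0,0,-0.121]]}'

```text
time: 23.72
tool_pos: [0.5591, 0.3259, 0.1187]
ee_rot: [3.141, -0.0, 1.678]
wrist_force: [-0.0, 0.6, 0.3]
width: 0.0698
finger_force: 0.0
```

Request:
nudge_tcp --deltas '{"offsets":[[0.07,0,0,0,0],[0.07,0,0,0,0]]}'

```text
time: 23.88
tool_pos: [0.5591, 0.3259, 0.1184]
ee_rot: [3.141, 0.0, 1.669]
wrist_force: [0.2, 0.1, -1.1]
width: 0.07
finger_force: 0.0
```

```bash
python3 d.py .6785 -.0992 .12 1.672
```

```text
at [0.5591 0.3259 0.1184] yaw 1.6687 | turn -0.0033 then dx -0.435 dy 0.0758 dz -0.0016 | norm 0.4415
```

Request:
nudge_tcp --deltas '{"offsets":[[0.07,-1.452,0.252,0,0],[0.07,-1.452,0.252,0,0],[0.07,-1.452,0.252,0,0],[0.07,-1.452,0.252,0,0],[0.07,-1.452,0.252,0,0],[0.07,-1.452,0.252,0,0],[0.07,-1.452,0.252,0,0],[0.07,-1.452,0.252,0,0],[0.07,-1.452,0.252,0,0],[0.07,-1.452,0.252,0,0],[0.07,-1.452,0.252,0,0],[0.07,-1.452,0.252,0,0],[0.07,0,0,0,0],[0.07,0,0,0,0],[0.07,0,0,0,0]]}'

```text
time: 25.13
tool_pos: [0.678, -0.0996, 0.1179]
ee_rot: [-3.141, -0.001, 1.67]
wrist_force: [-0.0, 0.2, -0.1]
width: 0.0701
finger_force: 0.0
```

```bash
python3 d.py .6785 -.0995 .015 1.672
python3 - <<'E'
from bench import robot
import cv2,numpy as np
t=robot.snapshot("top")["color"]; s=robot.snapshot("scene")["color"]; w=robot.snapshot("wrist")["color"]
r=lambda i:cv2.resize(i,(400,300),interpolation=2)
cv2.imwrite("pics/c6.png",np.vstack([np.hstack([r(t[190:290,75:208]),r(s[340:480,340:527])]),np.hstack([r(w),r(t)])]))
E
```

```text
at [ 0.678  -0.0996  0.1179] yaw 1.6698 | turn -0.0022 then dx 0.0 dy 0.0005 dz 0.1029 | norm 0.1029
```

View pics/c6.png

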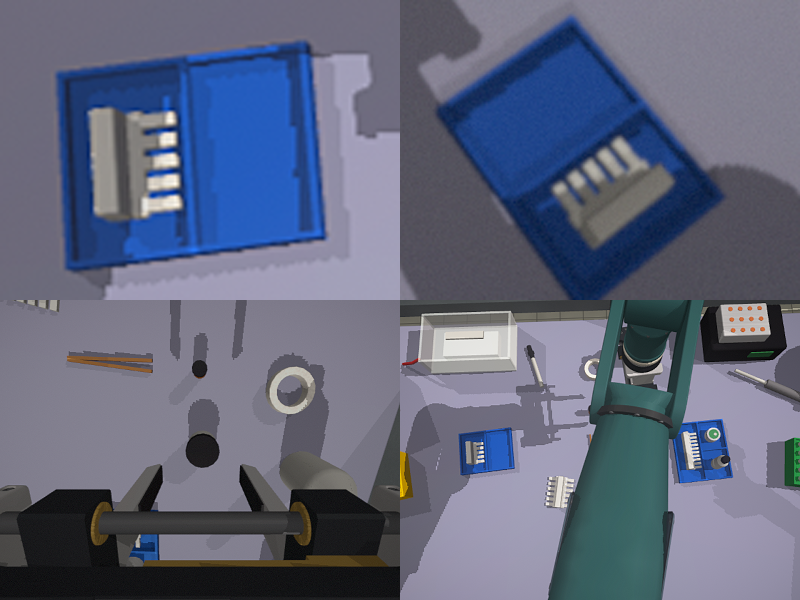

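The comb is flat in its compartment. A tall bottle stands just beyond the jar, so I back off, turn to close along y instead, and return.

Units first: shifts go in units of 25 mm. So -0.035 m is -1.4.

Request:
nudge_tcp --deltas '{"offsets":[[0.07,0,-1.4,0,0],[0.07,0,0,0,0.121],[0.07,0,0,0,0.121],[0.07,0,0,0,0.121],[0.07,0,0,0,0.121],[0.07,0,0,0,0.121],[0.07,0,0,0,0.121],[0.07,0,0,0,0.121],[0.07,0,0,0,0.121],[0.07,0,0,0,0.121],[0.07,0,0,0,0.121],[0.07,0,0,0,0.121],[0.07,0,0,0,0.121],[0.07,0,0,0,0.121],[0.07,0,0,0,0],[0.07,0,0,0,0]]}'

```text
time: 26.62
tool_pos: [0.6433, -0.1021, 0.1182]
ee_rot: [3.142, -0.0, 0.103]
wrist_force: [-1.4, 0.0, 0.5]
width: 0.07
finger_force: 0.0
```

```bash
python3 d.py .6785 -.0995 .015 .099
```

```text
at [ 0.6433 -0.1021  0.1182] yaw 0.1033 | turn 0.0043 then dx 0.0353 dy 0.0009 dz 0.1032 | norm 0.1091
```

Converted, 0.0353 m is 1.412, 0.03 m is 1.2.

Request:
nudge_tcp --deltas '{"offsets":[[0.07,1.412,0.036,0,0.004],[0.07,0,0,1.2,0],[0.07,0,0,1.2,0],[0.07,0,0,1,0],[0.07,0,0,0.48,0],[0.07,0,0,0.24,0],[0.07,0,0,0,0],[0.07,0,0,0,0],[0,0,0,0,0],[0,0,0,0,0],[0,0,0,0,0],[0,0,0,0,0],[0,0,0,0,0],[0,0,0,0,0]]}'

```text
time: 27.78
tool_pos: [0.679, -0.1008, 0.016]
ee_rot: [3.141, -0.002, 0.095]
wrist_force: [0.5, -0.1, 3.3]
width: 0.0434
finger_force: 30.0
```

```bash
python3 d.py .6785 -.0995 .015 .099
```

```text
at [ 0.679  -0.1008  0.016 ] yaw 0.0948 | turn -0.0042 then dx -0.0004 dy -0.0014 dz 0.001 | norm 0.0018
```

Converted, -0.0361 m is -1.444, -0.02 m is -0.8.

Request:
nudge_tcp --deltas '{"offsets":[[0,0,0,-0.8,0],[0,0,0,-0.8,0],[0,0,0,-0.8,0],[0,-0.312,-1.444,0,0],[0,-0.312,-1.444,0,0],[0,-0.312,-1.444,0,0],[0,-0.312,-1.444,0,0],[0,-0.312,-1.444,0,0],[0,-0.312,-1.444,0,0],[0,-0.312,-1.444,0,0],[0,-0.312,-1.444,0,0],[0,-0.312,-1.444,0,0],[0,-0.312,-1.444,0,0],[0,0,0,0,0],[0,0,0,0,0],[0,0,0,0,0]]}'

```text
time: 29.12
tool_pos: [0.5666, 0.2508, 0.0746]
ee_rot: [3.14, 0.0, 0.095]
wrist_force: [0.4, -0.5, -0.4]
width: 0.0431
finger_force: 30.0
```

```bash
python3 d.py .5674 .2503 .019 .099
```

```text
at [0.5666 0.2508 0.0746] yaw 0.0953 | turn -0.0037 then dx 0.0007 dy 0.0006 dz 0.0556 | norm 0.0556
```

Request:
nudge_tcp --deltas '{"offsets":[[0,0,0,1,0],[0,0,0,0.6,0],[0,0,0,0.24,0],[0,0,0,0.12,0],[0,0,0,0,0],[0,0,0,0,0],[0,0,0,0.08,0],[0,0,0,0,0],[0,0,0,0,0]]}'

```text
time: 29.87
tool_pos: [0.5671, 0.2513, 0.0247]
ee_rot: [-3.141, -0.001, 0.095]
wrist_force: [0.3, 0.4, -1.0]
width: 0.0434
finger_force: 30.0
```

```bash
python3 d.py .5674 .2503 .019 .099
```

```text
at [0.5671 0.2513 0.0247] yaw 0.0948 | turn -0.0042 then dx 0.0002 dy 0.001 dz 0.0057 | norm 0.0058
```

Converted, 0.003 m is 0.12, 0.0025 m is 0.1.

Request:
nudge_tcp --deltas '{"offsets":[[0,0,0.04,0.12,0],[0,0,0,0.1,0],[0,0,0,0.032,0],[0,0,0,0,0],[0,0,0,0,0]]}'

```text
time: 30.28
tool_pos: [0.5671, 0.2503, 0.0187]
ee_rot: [3.142, -0.001, 0.095]
wrist_force: [-1.7, -1.0, 5.5]
width: 0.0438
finger_force: 30.0
```

```bash
python3 d.py .5674 .2503 .019 .099
```

```text
at [0.5671 0.2503 0.0187] yaw 0.0949 | turn -0.0041 then dx 0.0003 dy -0.0 dz -0.0003 | norm 0.0004
```

Converted, 0.038 m is 1.52, -0.035 m is -1.4.

Request:
nudge_tcp --deltas '{"offsets":[[0.052,0,0,0,0],[0.052,0,0,0,0],[0.052,0,0,0,0],[0.052,0,0,-0.48,0],[0.052,0,0,-1,0],[0.052,0,0,-1.4,0],[0.052,0,0,-1.4,0],[0.052,0,0,-1.4,0],[0.052,0,1.52,0,0],[0.052,0,1.52,0,0],[0.052,0,1.52,0,0],[0.052,0,1.52,0,0],[0.052,0,1.52,0,0],[0.052,0,1.52,0,0],[0.052,0,1.52,0,0],[0.052,0,1.52,0,0],[0.052,0,0,0,0],[0.052,0,0,0,0],[0.052,0,0,0,0]]}'

```text
time: 31.87
tool_pos: [0.5956, -0.0522, 0.16]
ee_rot: [-3.141, -0.0, 0.094]
wrist_force: [1.0, -0.2, 0.6]
width: 0.0517
finger_force: 0.0
```

```bash
python3 - <<'E'
from bench import robot
import cv2,numpy as np
t=robot.snapshot("top")["color"]; s=robot.snapshot("scene")["color"]
r=lambda i:cv2.resize(i,(400,300),interpolation=2)
cv2.imwrite("pics/c7.png",np.vstack([np.hstack([r(t[190:290,75:208]),r(s[330:480,340:540])]),np.hstack([r(s),r(t)])]))
E
```

```text
(no output)
```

View pics/c7.png

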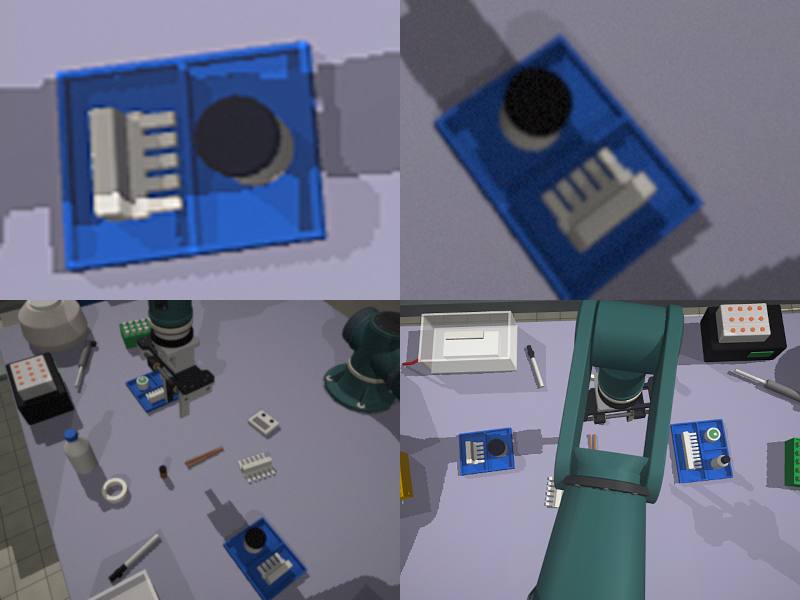

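The jar stands upright in the right compartment of the short tray and the narrow comb lies flat in the left one. The long tray is complete and the double comb hasn't been moved.

```bash
python3 -c "
from bench import robot
print(robot.close_job())"
```

```text
the job is handed in; nothing more can be done
None
```

Both kits are made up and the job is handed in at about 32 s of robot time: the last pictures show every item in its compartment, the combs lying flat and the bottle, level and jar upright, with the double-sided comb left where it lay.

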